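# Click the pressure weight onto the cooker's vent pipe

## Robot

A 6-joint arm with a two-finger parallel gripper is mounted at the origin on a cart in front of the work surface, level with it; the furniture and walls round the work are solid. World frame = base frame: x ahead of the robot, y to its left, z up, the work surface at z = 0. Lengths are in m, angles in rad, forces in N, time in s.
With the tool pointing down it reaches from about 0.35 to 0.775 m from the base axis. Payload 7.3 kg.
Tool frame: the origin (TCP) lies between the finger pads; the fingertips stand robot.tcp_to_tips ahead of it and the grasp point (between the pads) lies 2 mm behind it (robot.tcp_to_tips is the distance from the TCP to the fingertips, in m); y points along the fingers, x is the direction in which the jaws open and shut, and the axes are right-handed (so a half turn about y gives the same grasp; the last joint's range is limited). The gripper opens to 92 mm and grips with 3 to 60 N. Pads are 19 mm wide; open, the fingers measure 130 mm over their backs; the gripper's body (75 mm by 190 mm) begins 47 mm behind the grasp point.
Start: joints at [-1.247, 0.342, 1.524, -0, 1.275, -0.146], TCP at [0.238, -0.468, 0.244] pointing down, gripper open.
Joint ranges: [-2.53, 2.53], [-0.77, 2.02], [0.04, 2.7], [-1, 4.14], [0.28, 2.66], [-3.11, 3.11]. Speed limits (rad/s): [2.57, 2.57, 3.14, 3.14, 3.14, 3.14].

## Interface

Orientations are given as [roll, pitch, yaw] about the fixed x, y, z axes, in that order (R = Rz(yaw) Ry(pitch) Rx(roll)).
In Python, from cell import status, read_camera, get_calibration, robot gives the robot as it stands.
- The arm moves only by the shell command python3 -m creep 'ROWS' [FORCE]. ROWS is JSON, a list of rows, each an object of numbers: "dx", "dy", "dz": the shift along the tool's x, y, z in m; "rx", "ry", "rz": the turn, a rotation vector about the tool's x, y, z in rad; "gripper": the opening, from 0 (shut) to 1 (fully open). A call has 1 to 20 rows; each row is the pose to reach, as a shift and turn from the pose commanded when the call began, along the tool's axes at that moment; what a row does not reach only later rows make up. A row lasts 1/8 s, in which the tool goes at most 62.5 mm and 10.7 degrees, less where a joint would pass 70% of its speed; a pose out of reach is approached as far as the arm can. A call with a gripper value outside its range is refused whole. The fingers move at their own pace and stop on an object; FORCE is the grip in N (left out, the last holds). Time passes only in rows, so rows that repeat a pose let the fingers close. It gives the time, the measured TCP pose, the force and the opening at its end, in the units of the state.
- status.observe(): the state, without advancing time (a new reading comes with each control period).
- read_camera(name): name is "scene" or "top" or "wrist"; returns (picture, depth): 420x560x3 uint8, red, green, blue; 420x560 float32, m along the optical axis (not along the pixel's ray), 0 where there is no reading.
- get_calibration(name): a dict with "fx", "fy", "cx", "cy" (pixels), "xyz" and "rotation" of the camera in the world; the wrist camera has in their place "mount" (4x4, takes a point from camera to tool coordinates, whose origin is the TCP and whose axes are the tool frame's). Camera axes: x right, y down, z forward; pixel columns grow to the right and rows downward; lengths in m; the calibration is good to about 2 mm. A picture is of the moment at which its call begins: read the wrist's pose just before it. get_calibration takes no time and is no camera call.
- robot.hand_in(): hands the job in, once; it reports no verdict.
The state is a dict: "time": time; "qpos": joint angles; "qvel": joint speeds; "joint_efforts": joint torques, N m; "tool_pos": TCP position; "tool_rot": TCP orientation; "contact_force": force on the tool from outside, world axes, zero at the start; "torque": the same for the moment, N m; "opening": finger opening in m.
Only numpy, scipy, OpenCV 4.12 (cv2) and the standard library are available. Lean on these libraries where they do the work, as an engineer would, in place of code of your own. Each camera call takes 0.05 s, during which the arm holds its last target.

## Task

The pressure cooker is filled and locked and lacks only its pressure weight, the steel bell with the black knob that hangs on one of the drying rack's pegs. Lift the weight straight up off its peg, set it over the vent pipe in the middle of the cooker's lid and press it straight down, past the click of its spring catches, until it sits fully home on the brass seat. Do not let go: finish while still gripping the weight and pressing it down firmly on its seat (steady hand pressure, clearly more than its own weight, no brute force), and leave everything else where it stands.

Things in the scene. Friction and masses are not known exactly. Their poses are not given: they have to be found in the camera images.
- weight: pressure weight, 110 g, 50 mm tall: a round steel bell 32 mm across under a round black knob. It hangs upright, mouth down, over one of the drying rack's three pegs (which one changes), the end of its bore resting on the peg's tip. Origin: centre of the bore's mouth, in the plane of the bell's lower face; z up through the knob. Bore 16.4 mm wide, 28 mm deep, with a groove inside from 3 to 14 mm
- weight_knob (a point): middle of the weight's fluted black knob, the place to grip: round, 36 mm across, 19 mm tall; the point lies on the axis, 41 mm above the weight's origin and 9 mm below its top
- drying_rack: white drying rack 76 x 222 mm (x, y) with three upright round pegs at y = -80, 0 and +80 mm, 13 mm thick, flat tips 82 mm above the worktop; it does not move. Origin: centre of the underside, on the worktop; z up. The weight hangs with its origin 54 mm above the rack's origin and comes free once raised by 28 mm
- cooker: closed steel pressure cooker, 178 mm across, lid 114 mm high in the middle, standing firm (it does not move). Origin: centre of the underside, on the worktop; z up; long black handle along its -y out to 241 mm, up to 108 mm high; short black loop handle along +y. The vent pipe stands upright on its axis; a red-tipped valve, 122 mm high, stands 53 mm from the axis
- vent_seat: brass seat, 27 mm across, round the foot of the vent pipe; the weight's lower face rests on it when home, the two origins then within 1 mm. Origin: on the pipe's axis in the plane of the seat's top, 126 mm above the worktop; z up. The steel pipe is 14 mm thick
- vent_tip (a point): tip of the vent pipe, 25 mm above the seat; the pipe tapers over its last 8 mm to 6 mm. Four small spring catches stick out of the pipe lower down: the weight's lower face meets them about 11 mm above the seat, needs a push of 10 to 15 N to pass; from about 8 mm on the force falls, almost to nothing 3 mm above the seat, where the weight has clicked on, and rises again hard on the seat
- measuring_cup: small plain steel measuring cup, 38 mm across, 40 mm tall, upside down on another peg; leave it alone. Origin: centre of its mouth (lower end)
- bottle_nozzle: white plastic cone-shaped nozzle top of a sauce bottle, 34 mm across, 55 mm tall, on another peg; leave it alone. Origin: centre of its lower end
- timer: round dark wind-up kitchen timer, 60 mm across, 25 mm high, on the front of the worktop at the left; leave it alone. Origin: centre of its underside
- spice_box: round flat white tin, 62 mm across, 25 mm high, on the front of the worktop at the left; leave it alone. Origin: centre of its underside
- teaspoon: teaspoon with a black handle, 137 mm long, on the front of the worktop at the right; leave it alone. Origin: its middle, at the underside
- fork_b: fork with a black handle, 193 mm long, on the front of the worktop at the left; leave it alone. Origin: its middle, at the underside

How it is judged:
By the outcome, as a careful person would: the job done as asked, in the order asked, and still so for the second after the job is handed in, while the arm keeps its last pose, push and grip.
It also fails if it takes over 40 s, if anything falls off the work surface, if the arm or the gripper's body presses on something with over 40 N, if the wrist force passes 120 N, or if a joint passes its speed limit or range.

## Working session

There is one attempt and no reset: what is moved stays moved. The work goes in short steps, Python scripts to look and compute and a shell command to move; the robot and the scene stay as the last step left them, time stands still between calls to the robot, and variables do not carry over. Pictures are saved under pics/ and viewed, and the job is handed in when it is done.

```bash
ls; mkdir -p pics; cat > h.py <<'E'
import numpy as np, cv2
from cell import status, read_camera, get_calibration, robot
from scipy.spatial.transform import Rotation as R
def snap(n,f):
    p,d=read_camera(n); cv2.imwrite('pics/'+f+'.png',p[:,:,::-1]); np.save('pics/'+f+'.npy',d); return p,d
def world(n,u,v,z,st=None):
    c=get_calibration(n)
    pc=np.array([(u-c['cx'])/c['fx']*z,(v-c['cy'])/c['fy']*z,z])
    return np.array(c['rotation'])@pc+np.array(c['xyz'])
E
python3 - <<'E'
from h import *
print(status.observe(), robot.tcp_to_tips)
for n in ['scene','top','wrist']:
    snap(n,n+'0'); print(n,get_calibration(n))
E
```

```text
pics
{'time': 0.0, 'qpos': array([-1.24701779e+00,  3.42719258e-01,  1.52501379e+00, -1.07720172e-05,
        1.27540827e+00, -1.45977884e-01]), 'qvel': array([-1.14025446e-03, -5.10086833e-05, -1.27678686e-03, -8.22184892e-04,
        5.31091034e-04,  1.52883350e-04]), 'joint_efforts': array([ 4.54001420e-04, -4.31236982e+01, -2.44220191e+01,  7.16251647e-02,
        5.60610322e-02, -1.18129392e-04]), 'tool_pos': array([ 0.23755536, -0.46774986,  0.24304788]), 'tool_rot': array([-1.57058125e+00,  1.53368961e-03, -1.10103659e+00]), 'contact_force': array([ 0.72339652,  0.11642061, -0.11778154]), 'torque': array([ 0.00601313, -0.01822234, -0.02755275]), 'opening': 0.09160226033610942} 0.017
scene {'fx': 424.2456405332665, 'fy': 424.2456405332665, 'cx': 275.0852812515226, 'cy': 210.34640987926102, 'xyz': array([-0.41614239, -0.72448998,  0.79879562]), 'rotation': array([-2.10068638,  0.01278181, -0.90046217])}
top {'fx': 483.8913686422399, 'fy': 483.8913686422399, 'cx': 280.2762182625489, 'cy': 201.69746247404038, 'xyz': array([-0.01573912,  0.22956007,  1.55355916]), 'rotation': array([-2.76947964e+00, -2.46981954e-03, -1.93603048e+00])}
wrist {'fx': 301.4507665928377, 'fy': 301.4507665928377, 'cx': 275.59188576117936, 'cy': 211.3006077002541, 'mount': array([[ 9.99999615e-01,  8.34837276e-04, -2.70750698e-04,
         1.38327170e-03],
       [ 4.89018626e-04, -2.73847005e-01,  9.61773143e-01,
        -1.41010260e-01],
       [ 7.28779802e-04, -9.61772905e-01, -2.73847308e-01,
         7.34270077e-02],
       [ 0.00000000e+00,  0.00000000e+00,  0.00000000e+00,
         1.00000000e+00]])}
```

View pics/scene0.png

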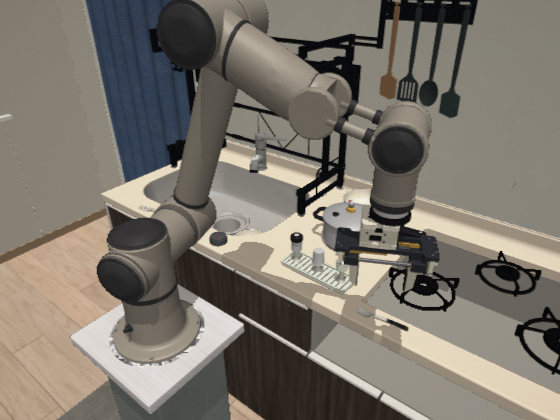

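View pics/top0.png

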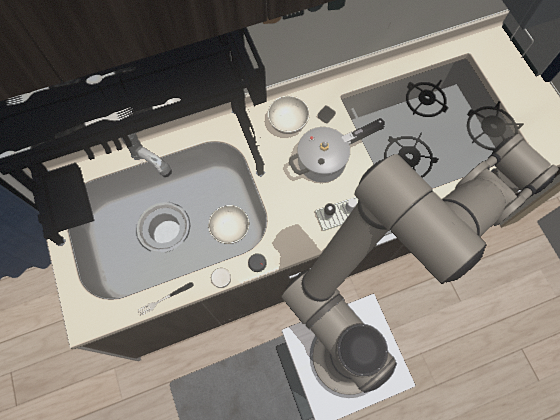

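View pics/wrist0.png

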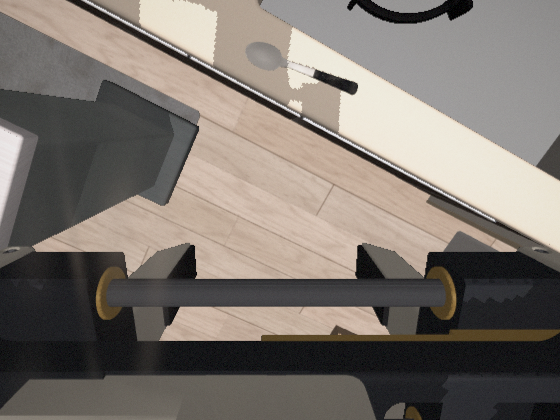

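```bash
python3 - <<'E'
from h import *
a=cv2.imread('pics/scene0.png'); b=cv2.imread('pics/top0.png')
A=cv2.resize(a[190:300,260:410],None,fx=5,fy=5,interpolation=cv2.INTER_CUBIC)
B=cv2.resize(b[110:240,270:400],None,fx=4.6,fy=4.6,interpolation=cv2.INTER_CUBIC)
cv2.imwrite('pics/sc1.png',A);cv2.imwrite('pics/tc1.png',B)
E
```

```text
(no output)
```

View pics/sc1.png

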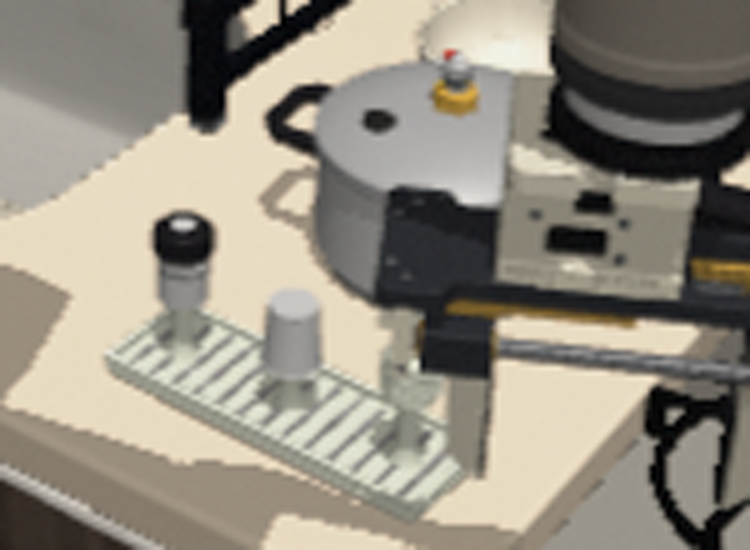

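View pics/tc1.png

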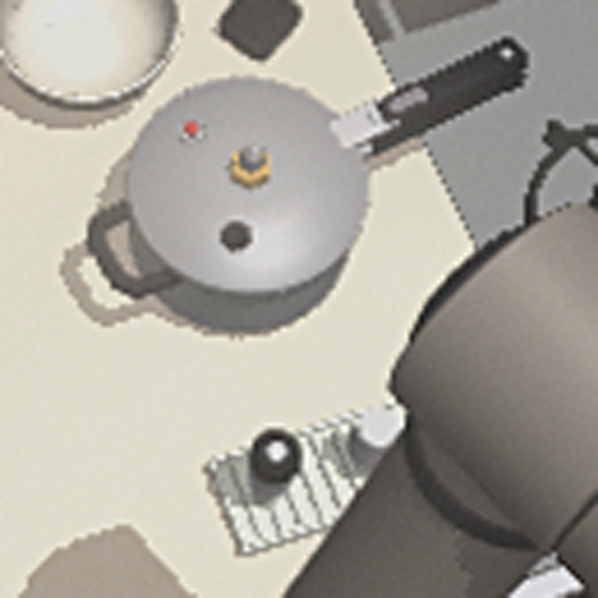

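```bash
cat >> h.py <<'E'
def ray(n,u,v,st=None):
    c=get_calibration(n); d=np.array([(u-c['cx'])/c['fx'],(v-c['cy'])/c['fy'],1.])
    if n=='wrist':
        T=R.from_euler('xyz',st['tool_rot']).as_matrix(); M=np.array(c['mount'])
        return st['tool_pos']+T@M[:3,3], T@M[:3,:3]@d
    r=np.array(c['rotation']); r=R.from_euler('xyz',r).as_matrix() if r.ndim==1 else r
    return np.array(c['xyz']), r@d
def atz(n,u,v,z,st=None):
    o,d=ray(n,u,v,st); return o+d*(z-o[2])/d[2]
def dep(n,u,v,D,st=None):
    o,d=ray(n,u,v,st); return o+d*D[int(round(v)),int(round(u))]
E
python3 - <<'E'
from h import *
np.set_printoptions(precision=4,suppress=True)
S=np.load('pics/scene0.npy');T=np.load('pics/top0.npy')
print('knob', atz('scene',296.8,237.6,.095), atz('top',330,208.9,.104), dep('scene',296.8,237.6,S),dep('top',330,208.9,T))
print('tip', atz('scene',351.5,203.5,.151), atz('top',324.6,144,.151),dep('top',324.6,144,T))
print('seat', atz('scene',351.3,209.8,.124), atz('top',324.3,146.8,.124))
print('valve', atz('top',270+191/4.6,110+128/4.6,.122))
for u,v in [(330-14,230),(300,190)]: print(dep('top',u,v,T))
# rack corners
for u,v in [(205,465),(240,553),(395,405)]: print('rack',dep('top',270+u/4.6,110+v/4.6,T))
E
```

```text
knob [ 0.4338 -0.1211  0.095 ] [ 0.4317 -0.1156  0.104 ] [ 0.4255 -0.127   0.1019] [ 0.4312 -0.1153  0.1054]
tip [ 0.621  -0.1933  0.151 ] [ 0.6316 -0.1766  0.151 ] [ 0.636  -0.1793  0.1416]
seat [ 0.6285 -0.1907  0.124 ] [ 0.6348 -0.1794  0.124 ]
valve [ 0.6821 -0.1531  0.122 ]
[ 0.4113 -0.0669 -0.002 ]
[ 0.5622 -0.0686  0.0092]
rack [ 0.4757 -0.0882 -0.0015]
rack [ 0.4015 -0.0849  0.0039]
rack [ 0.4654 -0.2364  0.0108]
```

```bash
python3 - <<'E'
from h import *
np.set_printoptions(precision=4,suppress=True)
T=np.load('pics/top0.npy');S=np.load('pics/scene0.npy')
print(atz('top',270+378/4.6,110+424/4.6,.085),dep('top',270+378/4.6,110+424/4.6,T))
for u,v in [(108,355),(420,515),(463,470),(165,308)]: print(atz('scene',260+u/5,190+v/5,.01))
print('cup',atz('scene',260+295/5,190+300/5,.085), 'cup',dep('scene',260+295/5,190+300/5,S))
E
```

```text
[ 0.4333 -0.1968  0.085 ] [ 0.4312 -0.1948  0.0918]
[ 0.405 -0.086  0.01 ]
[ 0.3948 -0.3108  0.01  ]
[ 0.4424 -0.3107  0.01  ]
[ 0.4654 -0.0848  0.01  ]
cup [ 0.4331 -0.2002  0.085 ] cup [ 0.4353 -0.1988  0.0831]
```

```bash
python3 -m creep '[{"dx":-0.02,"dz":0.03,"ry":-0.1,"gripper":0.65},{"dx":-0.05,"dz":0.075,"ry":-0.25,"gripper":0.65},{"dx":-0.08,"dz":0.12,"ry":-0.4,"gripper":0.65},{"dx":-0.11,"dz":0.165,"ry":-0.55,"gripper":0.65},{"dx":-0.14,"dz":0.21,"ry":-0.7,"gripper":0.65},{"dx":-0.17,"dz":0.255,"ry":-0.85,"gripper":0.65},{"dx":-0.2,"dz":0.3,"ry":-1.0,"gripper":0.65},{"dx":-0.22,"dz":0.325,"ry":-1.08,"gripper":0.65},{"dx":-0.2245,"dz":0.332,"ry":-1.101,"gripper":0.65},{"dx":-0.2245,"dz":0.332,"ry":-1.101,"gripper":0.65},{"dx":-0.2245,"dz":0.332,"ry":-1.101,"gripper":0.65},{"dx":-0.2245,"dz":0.332,"ry":-1.101,"gripper":0.65}]' 30
python3 - <<'E'
from h import *
s=status.observe();print(s['tool_pos'],s['tool_rot'],s['contact_force'],s['opening'],s['time'])
snap('wrist','w1');snap('top','t1')
b=cv2.imread('pics/top0.png')
E
```

```text
[ 0.23761086 -0.46785748  0.24323537] [-1.57062671e+00  1.06723862e-03 -1.10101328e+00] [0.08570018 0.6033097  0.39063086] 0.09158886614962386 0.15invalid input at $[0]: expected keys dx, dy, dz, rx, ry, rz, gripper
```

View pics/w1.png

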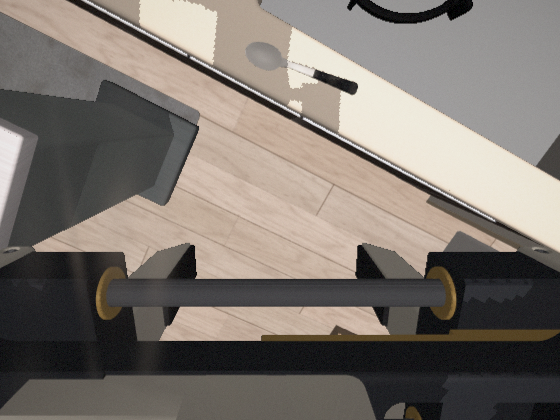

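View pics/t1.png

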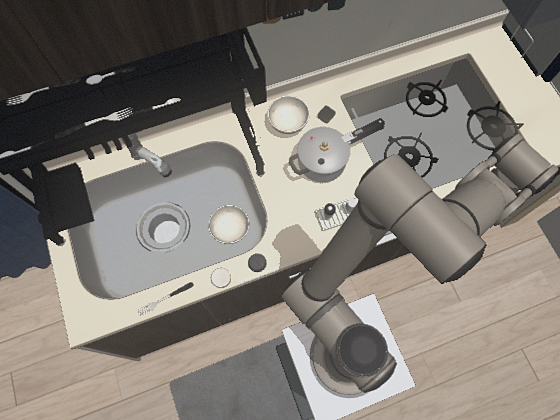

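The call was refused because every key must be present in each row, so I'm resending it complete.

```bash
python3 -m creep '[{"dx":-0.02,"dy":0,"dz":0.03,"rx":0,"ry":-0.1,"rz":0,"gripper":0.65},{"dx":-0.05,"dy":0,"dz":0.075,"rx":0,"ry":-0.25,"rz":0,"gripper":0.65},{"dx":-0.08,"dy":0,"dz":0.12,"rx":0,"ry":-0.4,"rz":0,"gripper":0.65},{"dx":-0.11,"dy":0,"dz":0.165,"rx":0,"ry":-0.55,"rz":0,"gripper":0.65},{"dx":-0.14,"dy":0,"dz":0.21,"rx":0,"ry":-0.7,"rz":0,"gripper":0.65},{"dx":-0.17,"dy":0,"dz":0.255,"rx":0,"ry":-0.85,"rz":0,"gripper":0.65},{"dx":-0.2,"dy":0,"dz":0.3,"rx":0,"ry":-1.0,"rz":0,"gripper":0.65},{"dx":-0.22,"dy":0,"dz":0.325,"rx":0,"ry":-1.08,"rz":0,"gripper":0.65},{"dx":-0.2245,"dy":0,"dz":0.332,"rx":0,"ry":-1.101,"rz":0,"gripper":0.65},{"dx":-0.2245,"dy":0,"dz":0.332,"rx":0,"ry":-1.101,"rz":0,"gripper":0.65},{"dx":-0.2245,"dy":0,"dz":0.332,"rx":0,"ry":-1.101,"rz":0,"gripper":0.65}]' 30
python3 - <<'E'
from h import *
s=status.observe();print(s['tool_pos'],s['tool_rot'],s['contact_force'],s['opening'],s['time'])
snap('wrist','w2');snap('scene','s2')
E
```

```text
time: 1.62
tool_pos: [0.4318, -0.1186, 0.2437]
tool_rot: [-1.571, 0.0, -0.002]
contact_force: [0.4, 1.2, 0.2]
opening: 0.0597
[ 0.4317606  -0.1186378   0.24366526] [-1.57114343e+00  2.12447153e-04 -2.06139366e-03] [0.43910371 1.20507993 0.19917089] 0.0596849798820182 1.625
```

View pics/w2.png

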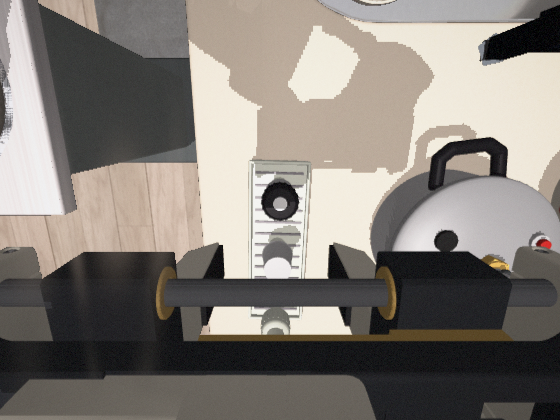

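View pics/s2.png

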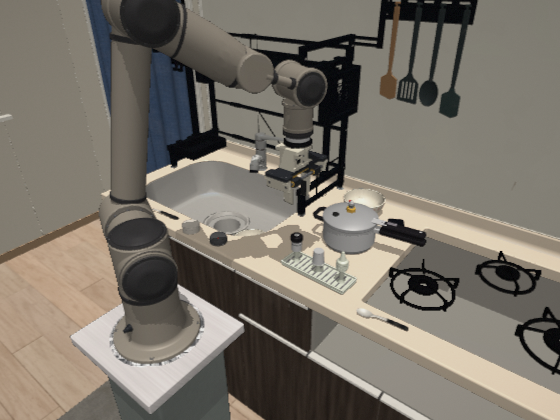

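```bash
python3 - <<'E'
from h import *
a=cv2.imread('pics/w2.png'); b=cv2.imread('pics/s2.png'); t=cv2.imread('pics/top0.png')
A=cv2.resize(a[170:240,245:315],None,fx=5.5,fy=5.5,interpolation=cv2.INTER_CUBIC)
B=cv2.resize(b[190:260,310:380],None,fx=5.5,fy=5.5,interpolation=cv2.INTER_CUBIC)
cv2.imwrite('pics/c2.png',np.hstack([A,B]))
C=cv2.resize(t[125:165,305:345],None,fx=10,fy=10,interpolation=cv2.INTER_CUBIC)
D=cv2.resize(b[195:220,335:375],None,fx=10,fy=10,interpolation=cv2.INTER_CUBIC)
cv2.imwrite('pics/c3.png',np.hstack([C,cv2.copyMakeBorder(D,0,150,0,0,0)]))
E
```

```text
(no output)
```

View pics/c2.png

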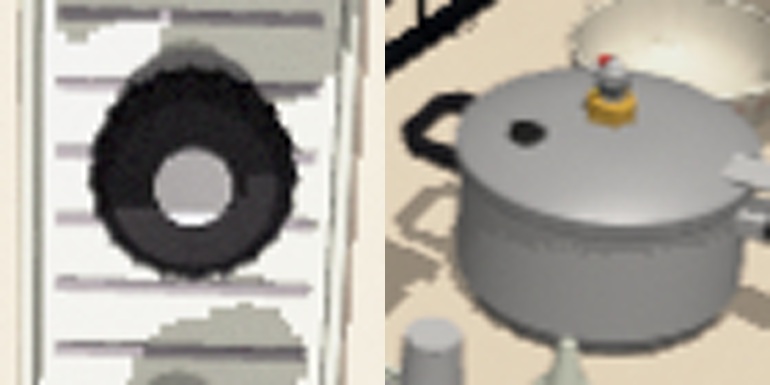

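View pics/c3.png

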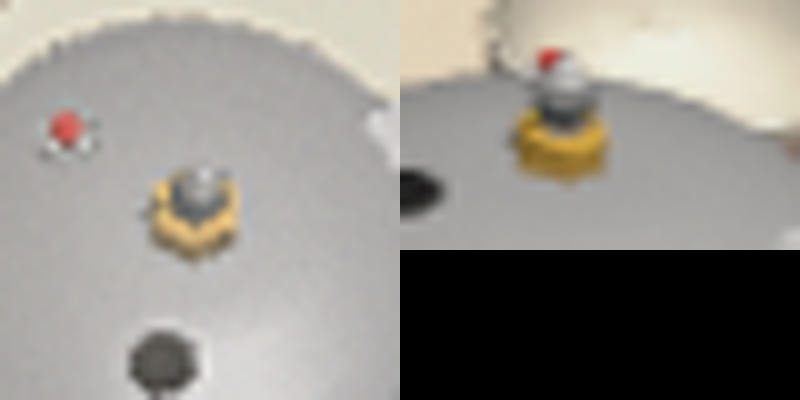

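```bash
python3 - <<'E'
from h import *
np.set_printoptions(precision=4,suppress=True)
s=status.observe()
print('knob',atz('wrist',280.1,201.3,.097,s),atz('wrist',280.3,204,.104,s))
D=np.load('pics/w2.npy');print(dep('wrist',280.3,204,D,s))
print(atz('wrist',276,254,.085,s))
def tri(a,b):
    (o1,d1),(o2,d2)=a,b
    A=np.stack([d1,-d2],1);t=np.linalg.lstsq(A,o2-o1,rcond=None)[0]
    return o1+t[0]*d1,o2+t[1]*d2
print('tip',atz('top',325.2,142.5,.151),atz('scene',352,201.3,.151),tri(ray('top',325.2,142.5),ray('scene',352,201.3)))
E
```

```text
knob [ 0.4365 -0.1179  0.097 ] [ 0.4366 -0.1188  0.104 ]
[ 0.4365 -0.1183  0.1059]
[ 0.4324 -0.1793  0.085 ]
tip [ 0.636  -0.1806  0.151 ] [ 0.6342 -0.1876  0.151 ] (array([ 0.6386, -0.1822,  0.1455]), array([ 0.6406, -0.1843,  0.147 ]))
```

```bash
python3 -m creep '[{"dx":0.0047,"dy":0.02,"dz":0,"rx":0,"ry":0,"rz":0,"gripper":0.65},{"dx":0.0047,"dy":0.05,"dz":0,"rx":0,"ry":0,"rz":0,"gripper":0.65},{"dx":0.0047,"dy":0.08,"dz":0,"rx":0,"ry":0,"rz":0,"gripper":0.65},{"dx":0.0047,"dy":0.11,"dz":0,"rx":0,"ry":0,"rz":0,"gripper":0.65},{"dx":0.0047,"dy":0.13,"dz":0,"rx":0,"ry":0,"rz":0,"gripper":0.65},{"dx":0.0047,"dy":0.145,"dz":0,"rx":0,"ry":0,"rz":0,"gripper":0.65},{"dx":0.0047,"dy":0.15,"dz":0,"rx":0,"ry":0,"rz":0,"gripper":0.65},{"dx":0.0047,"dy":0.15,"dz":0,"rx":0,"ry":0,"rz":0,"gripper":0.65}]'
python3 - <<'E'
from h import *
s=status.observe();print(s['tool_pos'],s['tool_rot'],s['contact_force'],s['opening'],s['time'])
snap('wrist','w3');snap('scene','s3')
b=cv2.imread('pics/s3.png')
cv2.imwrite('pics/c4.png',cv2.resize(b[190:300,250:390],None,fx=5,fy=5,interpolation=cv2.INTER_CUBIC))
E
```

```text
time: 2.72
tool_pos: [0.4368, -0.1181, 0.0938]
tool_rot: [-1.571, 0.0, -0.001]
contact_force: [-0.2, -1.0, 0.1]
opening: 0.0597
[ 0.43675395 -0.11808684  0.09379937] [-1.57085208e+00  9.06260184e-05 -8.94137011e-04] [-0.1799156  -0.95984176  0.12302845] 0.05968725628685018 2.725
```

View pics/w3.png

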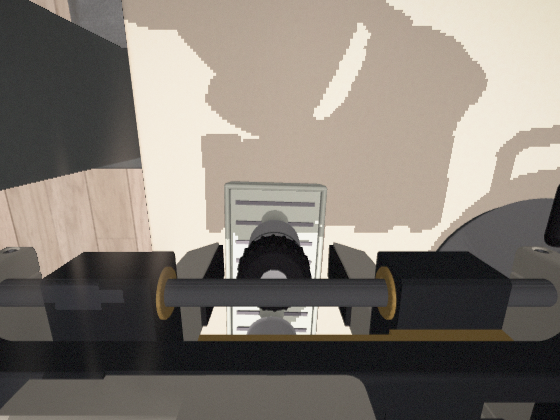

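View pics/c4.png

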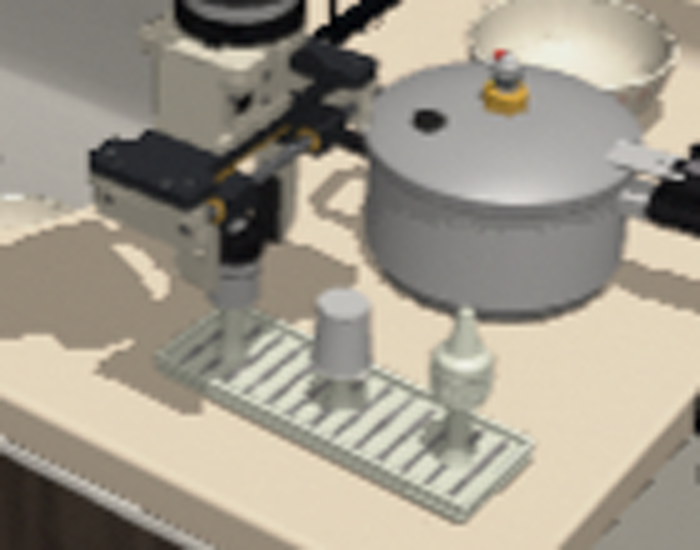

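The knob sits centred between the pads, at about (274, 270) in the wrist view with pad faces at 222 and 330, so I'm closing on it.

```bash
python3 -m creep '[{"dx":0,"dy":0,"dz":0,"rx":0,"ry":0,"rz":0,"gripper":0.3},{"dx":0,"dy":0,"dz":0,"rx":0,"ry":0,"rz":0,"gripper":0.2},{"dx":0,"dy":0,"dz":0,"rx":0,"ry":0,"rz":0,"gripper":0.2},{"dx":0,"dy":0,"dz":0,"rx":0,"ry":0,"rz":0,"gripper":0.2},{"dx":0,"dy":0,"dz":0,"rx":0,"ry":0,"rz":0,"gripper":0.2}]' 50
python3 - <<'E'
from h import *
s=status.observe();print(s['tool_pos'],s['tool_rot'],s['contact_force'],s['opening'],s['time'])
E
```

```text
time: 3.45
tool_pos: [0.4368, -0.1177, 0.0939]
tool_rot: [-1.571, -0.0, 0.0]
contact_force: [-1.2, -0.1, 2.8]
opening: 0.0347
[ 0.43684624 -0.11766713  0.09389199] [-1.57094220e+00 -2.04837701e-04  1.51405354e-05] [-1.22869456 -0.09839318  2.80372449] 0.034745757240342505 3.45
```

```bash
python3 -m creep '[{"dx":0,"dy":-0.01,"dz":0,"rx":0,"ry":0,"rz":0,"gripper":0.2},{"dx":0,"dy":-0.025,"dz":0,"rx":0,"ry":0,"rz":0,"gripper":0.2},{"dx":0,"dy":-0.05,"dz":0,"rx":0,"ry":0,"rz":0,"gripper":0.2},{"dx":0,"dy":-0.08,"dz":0,"rx":0,"ry":0,"rz":0,"gripper":0.2},{"dx":0,"dy":-0.12,"dz":0,"rx":0,"ry":0,"rz":0,"gripper":0.2},{"dx":0,"dy":-0.15,"dz":0,"rx":0,"ry":0,"rz":0,"gripper":0.2},{"dx":0,"dy":-0.16,"dz":0,"rx":0,"ry":0,"rz":0,"gripper":0.2},{"dx":0.02,"dy":-0.16,"dz":-0.015,"rx":0,"ry":0,"rz":0,"gripper":0.2},{"dx":0.06,"dy":-0.16,"dz":-0.045,"rx":0,"ry":0,"rz":0,"gripper":0.2},{"dx":0.1,"dy":-0.16,"dz":-0.075,"rx":0,"ry":0,"rz":0,"gripper":0.2},{"dx":0.14,"dy":-0.16,"dz":-0.105,"rx":0,"ry":0,"rz":0,"gripper":0.2},{"dx":0.18,"dy":-0.16,"dz":-0.135,"rx":0,"ry":0,"rz":0,"gripper":0.2},{"dx":0.2,"dy":-0.16,"dz":-0.15,"rx":0,"ry":0,"rz":0,"gripper":0.2},{"dx":0.2,"dy":-0.16,"dz":-0.15,"rx":0,"ry":0,"rz":0,"gripper":0.2},{"dx":0.2,"dy":-0.16,"dz":-0.15,"rx":0,"ry":0,"rz":0,"gripper":0.2}]'
python3 - <<'E'
from h import *
s=status.observe();print(s['tool_pos'],s['tool_rot'],s['contact_force'],s['opening'],s['time'])
snap('wrist','w5');snap('scene','s5')
E
```

```text
time: 5.32
tool_pos: [0.636, -0.267, 0.2527]
tool_rot: [-1.57, 0.002, 0.0]
contact_force: [-0.9, 0.6, -0.8]
opening: 0.0351
[ 0.63601959 -0.26699565  0.25271991] [-1.56962481e+00  2.05610407e-03  1.96057114e-04] [-0.8561465   0.55761578 -0.81849659] 0.0351195329025064 5.325
```

View pics/w5.png

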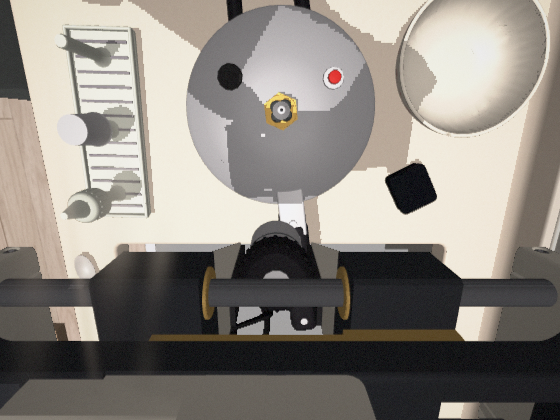

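View pics/s5.png

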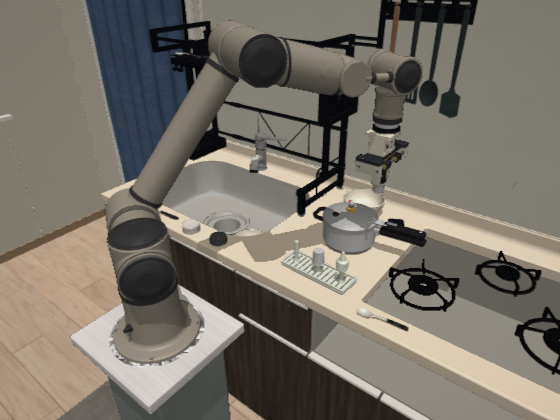

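```bash
python3 - <<'E'
from h import *
b=cv2.imread('pics/w5.png')
A=cv2.resize(b[90:130,260:300],None,fx=10,fy=10,interpolation=cv2.INTER_CUBIC)
B=cv2.resize(b[205:305,230:330],None,fx=4,fy=4,interpolation=cv2.INTER_CUBIC)
cv2.imwrite('pics/c5.png',np.hstack([A,B]))
E
```

```text
(no output)
```

View pics/c5.png

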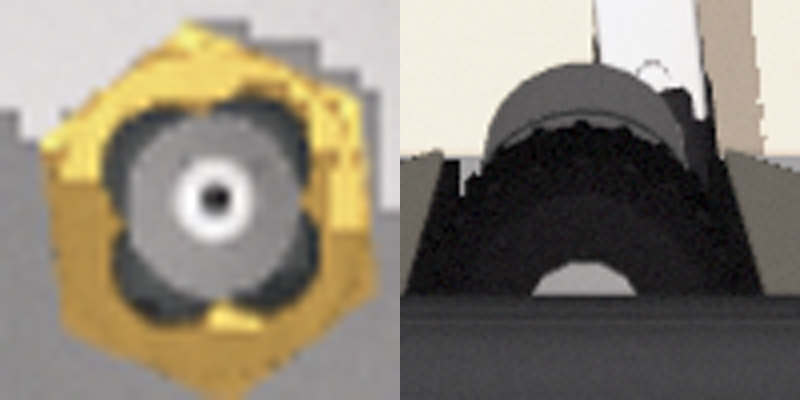

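```bash
python3 - <<'E'
from h import *
from scipy.optimize import least_squares
np.set_printoptions(precision=4,suppress=True)
c=get_calibration('wrist');M=np.array(c['mount']);Mi=np.linalg.inv(M)
def proj(p):
    q=(Mi@np.c_[p,np.ones(len(p))].T)[:3]; return np.c_[c['fx']*q[0]/q[2]+c['cx'],c['fy']*q[1]/q[2]+c['cy']]
# extract bell lower rim arc points from crop (u,v in crop B px)
pts=np.array([(487,150),(492,125),(505,103),(525,83),(552,68),(584,62),(615,68),(645,84),(668,108),(682,135)],float)
px=np.c_[230+(pts[:,0]-400+.5)/4-.5,205+(pts[:,1]+.5)/4-.5]
th=np.linspace(0,2*np.pi,720)
def circ(ex,ez,h,r): return proj(np.c_[ex+r*np.cos(th),np.full(720,h),ez+r*np.sin(th)])
def f(p):
    C=circ(p[0],p[1],.0399,.016); return np.min(np.linalg.norm(px[:,None]-C[None],axis=2),axis=1)
r=least_squares(f,[0.001,0.001],diff_step=1e-2,x_scale=1e-3);print('weight off in tool (ex,ez)',r.x,'resid px',f(r.x).round(2))
s=status.observe()
C=circ(r.x[0],r.x[1],-.0101,.005)
print('cap pred center',proj(np.array([[r.x[0],-.0101,r.x[1]]])))
print('TCP',s['tool_pos'],'tip',atz('wrist',281.05,109.5,.151,s),'seat',atz('wrist',280.5,110.5,.126,s))
D=np.load('pics/w5.npy');print('dep seat',dep('wrist',280,98,D,s),'tip',dep('wrist',281,109,D,s))
E
```

```text
weight off in tool (ex,ez) [ 0.0004 -0.001 ] resid px [0.25 0.12 0.24 0.1  0.24 0.4  0.07 0.37 0.43 0.02]
cap pred center [[276.0762 283.3115]]
TCP [ 0.6361 -0.2669  0.2539] tip [ 0.6404 -0.1825  0.151 ] seat [ 0.6404 -0.1821  0.126 ]
dep seat [ 0.6399 -0.1721  0.1253] tip [ 0.6404 -0.1822  0.152 ]
```

The vent tip appears at (281, 109.5), which puts it at (0.640, -0.182), and seat and tip agree. The held weight sits upright, about 1 mm off the TCP. I'm moving over the pipe to just above its tip.

```bash
python3 -m creep '[{"dx":0.001,"dy":0,"dz":0.015,"rx":0,"ry":0,"rz":0,"gripper":0.2},{"dx":0.002,"dy":0,"dz":0.04,"rx":0,"ry":0,"rz":0,"gripper":0.2},{"dx":0.003,"dy":0.01,"dz":0.065,"rx":0,"ry":0,"rz":0,"gripper":0.2},{"dx":0.004,"dy":0.025,"dz":0.08,"rx":0,"ry":0,"rz":0,"gripper":0.2},{"dx":0.004,"dy":0.04,"dz":0.085,"rx":0,"ry":0,"rz":0,"gripper":0.2},{"dx":0.004,"dy":0.048,"dz":0.0855,"rx":0,"ry":0,"rz":0,"gripper":0.2},{"dx":0.004,"dy":0.048,"dz":0.0855,"rx":0,"ry":0,"rz":0,"gripper":0.2},{"dx":0.004,"dy":0.048,"dz":0.0855,"rx":0,"ry":0,"rz":0,"gripper":0.2}]'
python3 - <<'E'
from h import *
s=status.observe();print(s['tool_pos'],s['tool_rot'],s['contact_force'],s['torque'],s['opening'],s['time'])
snap('wrist','w6');snap('scene','s6');snap('top','t6')
b=cv2.imread('pics/s6.png');A=cv2.resize(b[165:225,320:390],None,fx=5.7,fy=5.7,interpolation=cv2.INTER_CUBIC)
b=cv2.imread('pics/w6.png');B=cv2.resize(b[180:300,220:340],None,fx=2.85,fy=2.85,interpolation=cv2.INTER_CUBIC)
cv2.imwrite('pics/c6.png',np.hstack([A,B]))
E
```

```text
time: 6.42
tool_pos: [0.641, -0.1829, 0.2062]
tool_rot: [-1.571, -0.001, -0.001]
contact_force: [0.5, -0.0, -1.5]
opening: 0.0344
[ 0.64097732 -0.18288007  0.20623942] [-1.57136939e+00 -9.53440195e-04 -8.20369970e-04] [ 0.54526041 -0.02459381 -1.46082195] [ 0.0206792  -0.1033596  -0.00833204] 0.03443980917086098 6.425
```

View pics/c6.png

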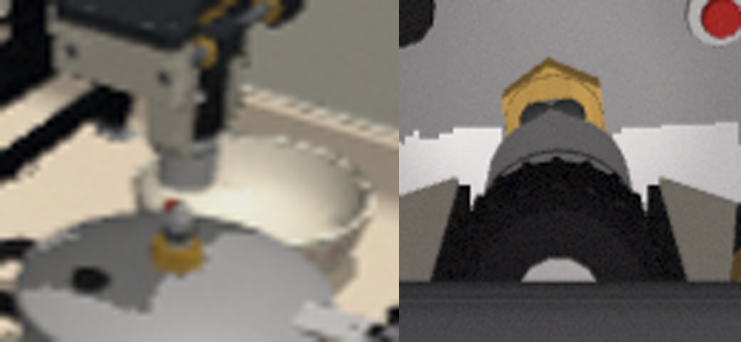

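```bash
python3 - <<'E'
from h import *
np.set_printoptions(precision=4,suppress=True)
c=get_calibration('wrist');M=np.array(c['mount'])
def tl(u,v,h):
    d=M[:3,:3]@np.array([(u-c['cx'])/c['fx'],(v-c['cy'])/c['fy'],1]);o=M[:3,3];return (o+d*(h-o[1])/d[1])[[0,2]]
p5=lambda x,y:(260+(x+.5)/10-.5,90+(y+.5)/10-.5)
p6=lambda x,y:(220+(x-400+.5)/2.85-.5,180+(y+.5)/2.85-.5)
h5=.253-.126;h6=.2062-.126
cen=tl(*p5(213,203),.253-.151); print('tip/seat in tool5',cen)
for a,b in [((185,20),(548,58)),((40,150),(503,92)),((360,100),(599,80))]:
    A=tl(*p5(*a),h5);B=tl(*p6(*b),h6); print(A-cen,'-> pipe axis in tool6',B-(A-cen))
s=status.observe();print(s['tool_pos'])
E
python3 - <<'E'
from h import *
b=cv2.imread('pics/w6.png');B=cv2.resize(b[190:250,245:305],None,fx=9,fy=9,interpolation=cv2.INTER_CUBIC)
cv2.imwrite('pics/c7.png',B)
E
```

```text
tip/seat in tool5 [0.0042 0.084 ]
[-0.002   0.0156] -> pipe axis in tool6 [-0.0008  0.0028]
[-0.0141  0.0054] -> pipe axis in tool6 [-0.0007  0.0036]
[0.0127 0.0094] -> pipe axis in tool6 [-0.0018  0.003 ]
[ 0.641  -0.1827  0.2063]
```

View pics/c7.png

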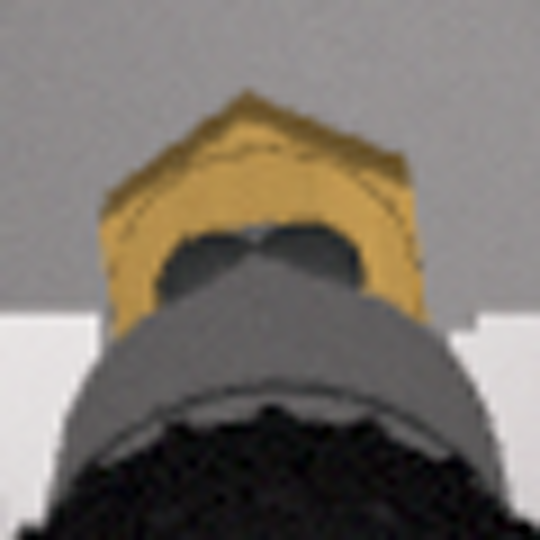

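```bash
python3 - <<'E'
from h import *
from scipy.optimize import least_squares
np.set_printoptions(precision=4,suppress=True)
c=get_calibration('wrist');M=np.array(c['mount']);Mi=np.linalg.inv(M)
def proj(p):
    q=(Mi@np.c_[p,np.ones(len(p))].T)[:3]; return np.c_[c['fx']*q[0]/q[2]+c['cx'],c['fy']*q[1]/q[2]+c['cy']]
def tl(u,v,h):
    d=M[:3,:3]@np.array([(u-c['cx'])/c['fx'],(v-c['cy'])/c['fy'],1]);o=M[:3,3];return (o+d*(h-o[1])/d[1])[[0,2]]
def w(p): p=np.array(p,float); return np.c_[245+(p[:,0]+.5)/9-.5,190+(p[:,1]+.5)/9-.5]
def fit(px,h,r,fr):
    def f(p):
        q=np.array([tl(u,v,h) for u,v in px])
        return np.linalg.norm(q-p[:2],axis=1)-(p[2] if fr else r)
    s=least_squares(f,[0,0,r],x_scale=1e-3); return s.x, f(s.x)*1e3
print('bell',fit(w([(62,445),(80,405),(100,365),(130,325),(170,295),(375,290),(425,325),(465,375),(485,420)]),.0399,.016,False))
arc=w([(112,265),(122,237),(150,197),(200,160),(240,149),(290,147),(330,160),(370,185),(400,220),(415,255)])
print('seat',fit(arc,.2062-.126,.0135,False));print('seat',fit(arc,.2062-.126,.0135,True))
E
```

```text
bell (array([ 0.0002, -0.0007,  0.016 ]), array([-0.1897, -0.5294, -0.2881,  0.1601,  0.4037,  0.3175,  0.0021,
       -0.3243, -0.4974]))
seat (array([-0.0009,  0.0003,  0.0135]), array([-0.0308, -0.0692, -0.1238,  0.0425, -0.0035,  0.1581,  0.0134,
       -0.016 , -0.0531, -0.1472]))
seat (array([-0.0009,  0.0005,  0.0133]), array([ 0.0745, -0.0022, -0.1106,  0.0104, -0.0485,  0.1163, -0.0103,
       -0.0032,  0.0094, -0.0358]))
```

```bash
python3 -m creep '[{"dx":-0.0011,"dy":0,"dz":0.0012,"rx":0,"ry":0,"rz":0,"gripper":0.2},{"dx":-0.0011,"dy":0.005,"dz":0.0012,"rx":0,"ry":0,"rz":0,"gripper":0.2},{"dx":-0.0011,"dy":0.01,"dz":0.0012,"rx":0,"ry":0,"rz":0,"gripper":0.2},{"dx":-0.0011,"dy":0.015,"dz":0.0012,"rx":0,"ry":0,"rz":0,"gripper":0.2},{"dx":-0.0011,"dy":0.02,"dz":0.0012,"rx":0,"ry":0,"rz":0,"gripper":0.2},{"dx":-0.0011,"dy":0.025,"dz":0.0012,"rx":0,"ry":0,"rz":0,"gripper":0.2},{"dx":-0.0011,"dy":0.025,"dz":0.0012,"rx":0,"ry":0,"rz":0,"gripper":0.2},{"dx":-0.0011,"dy":0.025,"dz":0.0012,"rx":0,"ry":0,"rz":0,"gripper":0.2}]'
python3 - <<'E'
from h import *
s=status.observe();print(s['tool_pos'],s['tool_rot'],s['contact_force'],s['torque'],s['opening'],s['time'])
snap('scene','s8')
b=cv2.imread('pics/s8.png');A=cv2.resize(b[165:225,320:390],None,fx=7,fy=7,interpolation=cv2.INTER_CUBIC)
cv2.imwrite('pics/c8.png',A)
E
```

```text
time: 7.58
tool_pos: [0.6398, -0.181, 0.1809]
tool_rot: [-1.571, -0.0, -0.0]
contact_force: [0.3, 1.0, -1.4]
opening: 0.035
[ 0.63980438 -0.18098509  0.18088861] [-1.57098814e+00 -3.13208883e-04 -2.38054423e-05] [ 0.27979707  0.95343039 -1.39078887] [-0.01218523 -0.08444183  0.0002397 ] 0.03497660726556963 7.575
```

View pics/c8.png

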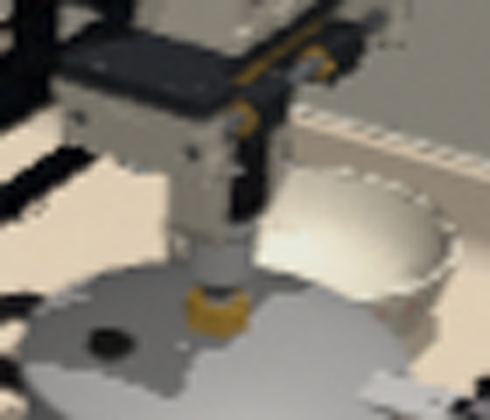

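The weight is threaded on the pipe with no side force. Next I press in small steps.

```bash
python3 -m creep '[{"dx":0,"dy":0.002,"dz":0,"rx":0,"ry":0,"rz":0,"gripper":0.2},{"dx":0,"dy":0.004,"dz":0,"rx":0,"ry":0,"rz":0,"gripper":0.2},{"dx":0,"dy":0.006,"dz":0,"rx":0,"ry":0,"rz":0,"gripper":0.2},{"dx":0,"dy":0.006,"dz":0,"rx":0,"ry":0,"rz":0,"gripper":0.2}]' 60
python3 -m creep '[{"dx":0,"dy":0.001,"dz":0,"rx":0,"ry":0,"rz":0,"gripper":0.2},{"dx":0,"dy":0.002,"dz":0,"rx":0,"ry":0,"rz":0,"gripper":0.2},{"dx":0,"dy":0.002,"dz":0,"rx":0,"ry":0,"rz":0,"gripper":0.2}]'
python3 -m creep '[{"dx":0,"dy":0.001,"dz":0,"rx":0,"ry":0,"rz":0,"gripper":0.2},{"dx":0,"dy":0.002,"dz":0,"rx":0,"ry":0,"rz":0,"gripper":0.2},{"dx":0,"dy":0.002,"dz":0,"rx":0,"ry":0,"rz":0,"gripper":0.2}]'
```

```text
time: 8.12
tool_pos: [0.6402, -0.1813, 0.1756]
tool_rot: [-1.572, -0.002, -0.0]
contact_force: [0.6, -0.2, 3.0]
opening: 0.0346
time: 8.5
tool_pos: [0.6398, -0.1811, 0.1725]
tool_rot: [-1.571, -0.0, -0.0]
contact_force: [0.2, -1.6, 1.0]
opening: 0.035
time: 8.88
tool_pos: [0.6395, -0.1809, 0.1699]
tool_rot: [-1.571, 0.001, -0.0]
contact_force: [2.1, -2.7, -3.0]
opening: 0.0346
```

```bash
python3 - <<'E'
from h import *
s=status.observe();print(s['tool_pos'],s['contact_force'],s['opening'],s['time'])
snap('wrist','w9');snap('scene','s9')
b=cv2.imread('pics/s9.png');A=cv2.resize(b[175:225,325:375],None,fx=8,fy=8,interpolation=cv2.INTER_CUBIC)
b=cv2.imread('pics/w9.png');B=cv2.resize(b[220:300,236:316],None,fx=5,fy=5,interpolation=cv2.INTER_CUBIC)
cv2.imwrite('pics/c9.png',np.hstack([A,B]))
E
```

```text
[ 0.63954668 -0.18094918  0.16987403] [ 2.09657357 -2.6777954  -3.01937756] 0.03458934662418265 8.875
```

View pics/c9.png

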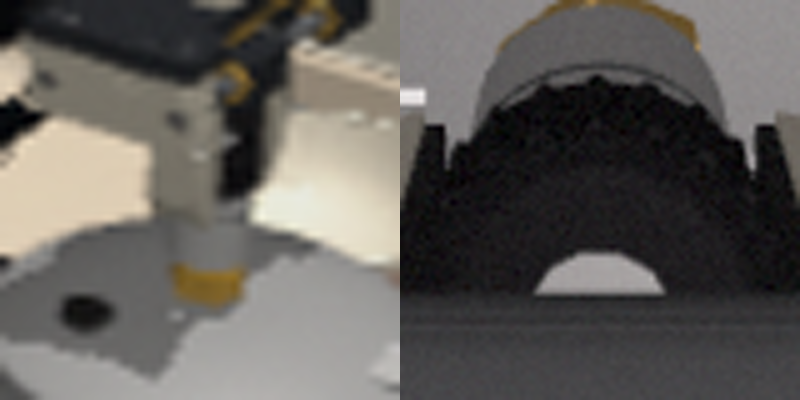

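The knob cap is at the same place in the gripper as before (v≈270.4), so it hasn't slipped, and the weight is about 4 mm above the seat. I'll keep going down.

```bash
python3 -m creep '[{"dx":0,"dy":0.001,"dz":0,"rx":0,"ry":0,"rz":0,"gripper":0.2},{"dx":0,"dy":0.002,"dz":0,"rx":0,"ry":0,"rz":0,"gripper":0.2},{"dx":0,"dy":0.002,"dz":0,"rx":0,"ry":0,"rz":0,"gripper":0.2}]'
python3 -m creep '[{"dx":0,"dy":0.001,"dz":0,"rx":0,"ry":0,"rz":0,"gripper":0.2},{"dx":0,"dy":0.001,"dz":0,"rx":0,"ry":0,"rz":0,"gripper":0.2}]'
python3 -m creep '[{"dx":0,"dy":0.001,"dz":0,"rx":0,"ry":0,"rz":0,"gripper":0.2},{"dx":0,"dy":0.001,"dz":0,"rx":0,"ry":0,"rz":0,"gripper":0.2}]'
```

```text
time: 9.35
tool_pos: [0.6395, -0.1809, 0.1682]
tool_rot: [-1.57, 0.001, 0.0]
contact_force: [1.3, -2.0, -5.1]
opening: 0.0344
time: 9.6
tool_pos: [0.6395, -0.1809, 0.1673]
tool_rot: [-1.571, 0.001, -0.0]
contact_force: [0.9, -1.7, -6.1]
opening: 0.0349
time: 9.85
tool_pos: [0.6396, -0.1808, 0.1666]
tool_rot: [-1.571, 0.0, 0.0]
contact_force: [0.5, -2.0, -4.1]
opening: 0.0349
```

```bash
python3 -m creep '[{"dx":0,"dy":0.001,"dz":0,"rx":0,"ry":0,"rz":0,"gripper":0.2},{"dx":0,"dy":0.001,"dz":0,"rx":0,"ry":0,"rz":0,"gripper":0.2}]'
python3 -m creep '[{"dx":0,"dy":0.001,"dz":0,"rx":0,"ry":0,"rz":0,"gripper":0.2},{"dx":0,"dy":0.001,"dz":0,"rx":0,"ry":0,"rz":0,"gripper":0.2}]'
```

```text
time: 10.1
tool_pos: [0.6397, -0.1807, 0.166]
tool_rot: [-1.571, -0.0, 0.0]
contact_force: [0.9, -1.1, -2.4]
opening: 0.0347
time: 10.35
tool_pos: [0.6398, -0.1808, 0.166]
tool_rot: [-1.571, -0.001, 0.0]
contact_force: [-2.6, 0.9, 7.4]
opening: 0.0347
```

It stopped at the expected seat height and the force is now rising. One more step for firm pressure.

```bash
python3 -m creep '[{"dx":0,"dy":0.0007,"dz":0,"rx":0,"ry":0,"rz":0,"gripper":0.2},{"dx":0,"dy":0.0014,"dz":0,"rx":0,"ry":0,"rz":0,"gripper":0.2},{"dx":0,"dy":0.0014,"dz":0,"rx":0,"ry":0,"rz":0,"gripper":0.2}]'
python3 -m creep '[{"dx":0,"dy":0,"dz":0,"rx":0,"ry":0,"rz":0,"gripper":0.2},{"dx":0,"dy":0,"dz":0,"rx":0,"ry":0,"rz":0,"gripper":0.2}]'
python3 - <<'E'
from h import *
s=status.observe();print(s['tool_pos'],s['contact_force'],s['opening'],s['time'])
snap('wrist','w10');snap('scene','s10')
b=cv2.imread('pics/s10.png');A=cv2.resize(b[175:225,325:375],None,fx=8,fy=8,interpolation=cv2.INTER_CUBIC)
b=cv2.imread('pics/w10.png');B=cv2.resize(b[220:300,236:316],None,fx=5,fy=5,interpolation=cv2.INTER_CUBIC)
cv2.imwrite('pics/c10.png',np.hstack([A,B]))
E
```

```text
time: 10.72
tool_pos: [0.6398, -0.1808, 0.1659]
tool_rot: [-1.572, -0.002, 0.0]
contact_force: [-6.1, 1.8, 12.8]
opening: 0.0346
time: 10.98
tool_pos: [0.6398, -0.1808, 0.1659]
tool_rot: [-1.572, -0.002, 0.0]
contact_force: [-5.5, 1.1, 11.1]
opening: 0.0347
[ 0.63977821 -0.18082875  0.16588441] [-5.53841048  1.08558705 11.05258071] 0.0347061677429568 10.975
```

View pics/c10.png

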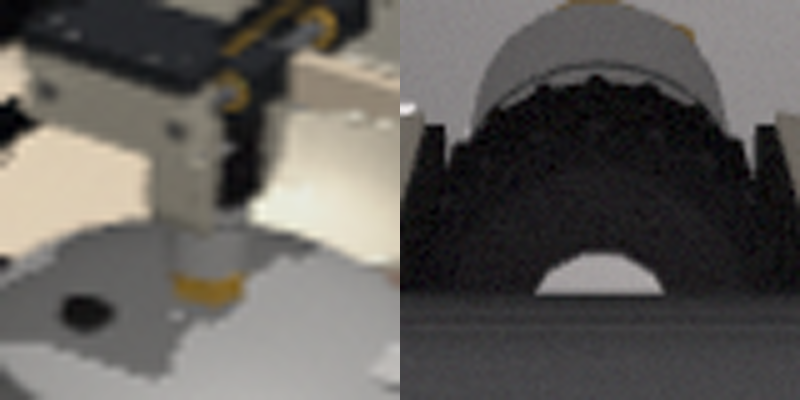

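View pics/s10.png

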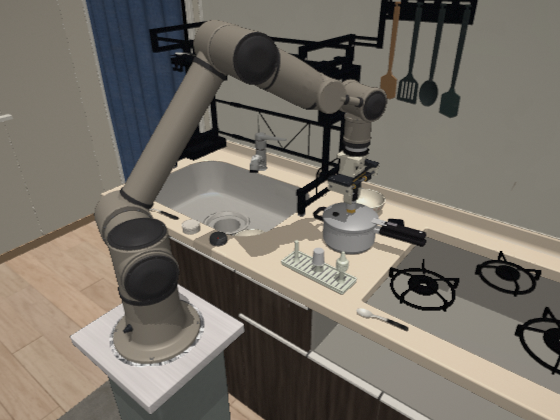

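```bash
python3 - <<'E'
from h import *
c=get_calibration('scene');Rr=R.from_euler('xyz',c['rotation']).as_matrix()
def pr(p):
    q=Rr.T@(np.array(p)-c['xyz']);return np.array([c['fx']*q[0]/q[2]+c['cx'],c['fy']*q[1]/q[2]+c['cy']])
a=np.array([.6404,-.182]);off=np.array([352,201.3])-pr([*a,.151]);print('off',off)
d=np.array(c['xyz'])[:2]-a;d/=np.linalg.norm(d)
for z in(.126,.130,.137):print(z,pr([*(a+.016*d),z])+off)
E
python3 -m creep '[{"dx":-0.0002,"dy":0.0005,"dz":0,"rx":0,"ry":0,"rz":0,"gripper":0.2},{"dx":-0.0004,"dy":0.001,"dz":0,"rx":0,"ry":0,"rz":0,"gripper":0.2},{"dx":-0.0004,"dy":0.001,"dz":0,"rx":0,"ry":0,"rz":0,"gripper":0.2},{"dx":-0.0004,"dy":0.001,"dz":0,"rx":0,"ry":0,"rz":0,"gripper":0.2}]'
```

```text
off [0.57044056 1.29428505]
0.126 [351.15919239 210.71326426]
0.13 [351.25778395 209.60948217]
0.137 [351.43104328 207.66975672]
time: 11.58
tool_pos: [0.6397, -0.1808, 0.1659]
tool_rot: [-1.572, -0.003, 0.0]
contact_force: [-6.9, 2.7, 16.6]
opening: 0.0346
```

```bash
python3 -m creep '[{"dx":-0.0005,"dy":0.0003,"dz":0,"rx":0,"ry":0,"rz":0,"gripper":0.2},{"dx":-0.0005,"dy":0.0003,"dz":0,"rx":0,"ry":0,"rz":0,"gripper":0.2},{"dx":-0.0005,"dy":0.0003,"dz":0,"rx":0,"ry":0,"rz":0,"gripper":0.2},{"dx":-0.0005,"dy":0.0003,"dz":0,"rx":0,"ry":0,"rz":0,"gripper":0.2},{"dx":-0.0005,"dy":0.0003,"dz":0,"rx":0,"ry":0,"rz":0,"gripper":0.2},{"dx":-0.0005,"dy":0.0003,"dz":0,"rx":0,"ry":0,"rz":0,"gripper":0.2}]'
python3 - <<'E'
from h import *
snap('wrist','w11')
s=status.observe();print(s['tool_pos'],s['contact_force'],s['opening'],s['time'])
b=cv2.imread('pics/w11.png');cv2.imwrite('pics/c11.png',cv2.resize(b[220:300,236:316],None,fx=5,fy=5,interpolation=cv2.INTER_CUBIC))
E
```

```text
time: 12.32
tool_pos: [0.6397, -0.1809, 0.1659]
tool_rot: [-1.572, -0.005, 0.0]
contact_force: [-4.4, 2.4, 15.8]
opening: 0.0344
[ 0.63969543 -0.18083437  0.16586951] [-4.18379744  1.8003472  16.71978604] 0.03452022150624315 12.375
```

View pics/c11.png

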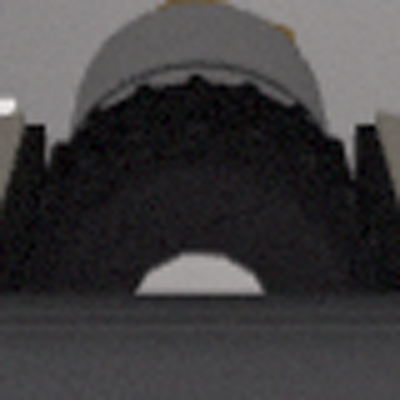

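The force holds steady at about 16 N, the height hasn't changed and the knob hasn't slipped (cap edge still at v≈270.4). Handing in.

```bash
python3 -c "
from cell import robot
print(robot.hand_in())"
```

```text
the job is handed in; nothing more can be done
None
```

I lifted the weight straight up off its peg, centred it over the vent pipe and pressed it down onto the brass seat. I handed in after about 12.4 s with the gripper still holding it and pressing.

**Last checks**
- **Seating:** the tool stopped dead at z = 0.1659. That is where it should be with the weight home, and further pushing raised the force but did not lower it.
- **Pressure:** the upward force on the tool was steady at about 16 N, with 4–5 N sideways. The weight had not slipped in the gripper.
- **Surroundings:** the other pieces in view stood where they were. The scene picture was taken just before the final extra press.

**Not clear-cut**
- **Click:** I never saw the 10–15 N peak of the catches. The forces read out at the end of each move were only about 3 N in that stretch, then briefly −6 N just above the seat, which fits the catches snapping in.
- **Height in the scene picture:** the bell's lower edge sat about 1 pixel (roughly 4 mm) higher than predicted. That camera was off by the same amount just before, so I relied on the tool height and the hard stop.

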